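# Open the safety-capped medicine bottle in its covered holder

### The job

Pick up the flat opener and use its blade, not your fingers, to lever up the blue hinged cover over the medicine bottle and swing it right over until it lies open; then lay the opener back down flat on the table, clear of the holder. Press the bottle's white safety cap down, twist it counter-clockwise until it comes free, and lift it off: finish while still holding the cap in the gripper, upright and still, straight above the open mouth and about a hand's breadth (10 cm) over it. Leave the other things on the table where they are.

Things in the scene. Friction and masses are not known exactly. Their poses are not given: they have to be found in the camera images.
- holder: Grey bottle holder fixed to the table: base plate 200 x 100 x 12 mm. Origin: centre of its underside, on the bottle's axis; z up; +x points to the cover's hinge, -x to the cover's free lip. Hinge post 72 to 88 mm from the axis at +x, 36 mm wide, up to z = 137 mm. Clamp jaws at y = +-42 mm, 56 mm high, black clamp knob at y = -49 to -63 mm.
- bottle: Amber medicine bottle clamped immovably in the holder; same origin and axes as the holder. Body 64 mm in diameter from z = 12 to 66 mm, then a narrow neck under the cap.
- mouth (a point): Centre of the bottle's mouth rim (z = 111 mm), on the bottle's axis. Its axes are those of the holder.
- sill (a point): Middle of the top of the aluminium sill post (z = 119 mm) that stands under the cover's lip, 73 mm from the bottle's axis at -x; post 10 mm thick, 40 mm wide. The closed cover's underside is at z = 128.5 mm, so between them is a pry slot 9.5 mm high, centred at z = 124 mm. The blade enters it level, from outside, along the holder's +x.
- cover (a joint): Angle of the blue hinged cover, rad: 0 = closed, level over the cap; grows as the lip swings up and over, to the stop at 2.6 (lying back, open). It falls shut if let go below about 1.5 and falls open by itself beyond about 1.65. Plate 44 mm wide, 5 mm thick; closed, its underside is 8.5 mm above the cap. 70 g, moves easily (under 1 N at the lip).
- cover_hinge (a point): Centre of the hinge axis of the cover, z = 131 mm; the axis runs along the holder's y. 76 mm from the bottle's axis.
- cover_lip (a point): Middle of the cover's free edge, moves with the cover; 150 mm from the hinge axis. The last 14 mm of the cover slopes slightly (0.25 rad) upwards outwards, which widens the mouth of the pry slot by about 3 mm.
- cap: White ribbed push-and-turn cap, 50 mm diameter, 27 mm high, 24 to 42 g, red mark on top. Origin: centre of the skirt's lower edge, z up. Locked, its origin is 18 mm below point mouth. A sprung liner pushes it up with 3 to 4 N; three inner lugs hold it against that. It goes down 5.5 mm to a hard stop (spring 7 N there).
- cap_top (a point): Centre of the cap's top face, 27 mm above its origin. To free the cap: press it down 3 mm or more and keep it pressed while turning counter-clockwise seen from above; after about 45 degrees it is free, rises about 6 mm by itself and lifts straight off; at about 90 degrees it meets a stop. Unpressed, or clockwise, it is blocked.
- opener: Flat opener, 180 mm long, 70 g, loose on the table: red handle 95 x 16 x 16 mm (x = -75 to +20 mm) and steel blade 22 mm wide and 3 mm thick that stands out from the handle to x = +105 mm, level with the handle's underside. Origin: on its underside, 20 mm behind the handle's front end; x along the blade to its tip, z up as it lies.
- opener_grip (a point): Good grip point of the opener, in the handle's middle height, 8 mm behind its origin and 8 mm above its underside; grasp across the handle (16 mm).
- opener_tip (a point): Tip of the opener's blade, middle of its 3 mm thickness: 113 mm ahead of the grip point and 6.5 mm below it.
- calculator: Grey pocket calculator, 118 x 72 x 15 mm; bystander. Origin under its centre.
- strip_pack: White carton with a green blister strip on it, 46 x 83 x 37 mm; bystander. Origin under its centre.
- ointment_box: Small long orange and white ointment carton, 99 x 31 x 26 mm; bystander. Origin under its centre.
- green_carton: Flat green carton, 118 x 89 x 24 mm; bystander. Origin under its centre.
Not all that is in view belongs to the job. Of the things shaped like the opener, the red one is meant.

How it is judged:
On the way, in this order (a step that is already met when the one before it is completed fails the run):
1. the held opener levers the cover up (value of joint cover above 0.3 rad and contact force between opener and cover above 0.05 N and contact force between the fingers and opener above 1 N), for 0.1 s.
2. the cover lies open (value of joint cover above 2.3 rad), for 0.2 s.
3. the opener lies on the table again, let go, clear of the holder (height (world z) of opener below 0.01 m and angle between opener's own z axis and vertical below 0.15 rad and contact force between the fingers and opener below 0.1 N and contact force between opener and holder below 0.1 N and linear speed of opener below 0.02 m/s), for 0.2 s.
4. the gripped cap is pressed down on the bottle (z of cap in the frame of mouth below -0.0205 m and horizontal distance between cap and mouth below 0.006 m and contact force between the fingers and cap above 1 N), for 0.1 s.
At the end, for the whole second after the job is handed in: The gripper holds the cap still (under 3 cm/s) and upright (within 0.25 rad), its lower edge 6 to 20 cm above the bottle's mouth and within 3 cm of its axis, touching nothing but the fingers; the cover lies open (beyond 2.3 rad); the opener lies flat on the table, let go and not touching the holder (z of cap in the frame of mouth between 0.06 and 0.2 m and horizontal distance between cap and mouth below 0.03 m and angle between cap's own z axis and vertical below 0.25 rad and contact force between the fingers and cap above 1 N and linear speed of cap below 0.03 m/s and contact force between cap and holder below 0.05 N and contact force between cap and opener below 0.05 N and value of joint cover above 2.3 rad and height (world z) of opener below 0.01 m and angle between opener's own z axis and vertical below 0.15 rad and contact force between opener and holder below 0.1 N and contact force between the arm and opener below 0.1 N); the arm keeps its last pose, push and grip.
It fails at once if the arm or fingers touch the cover before the blade has swung it up past 1.3 rad (contact force between the arm and cover above 1 N and value of joint cover below 1.3 rad).
It fails at once if a bystander is moved by more than 4 cm (distance of any of calculator, strip_pack, ointment_box, green_carton from where it was at the start of the episode above 0.04 m).
It also fails if it takes over 72 s, if anything falls off the work surface, if the arm or the gripper's body presses on something with over 40 N, if the wrist force passes 120 N, or if a joint passes its speed limit or range.

### The arm

A 7-joint arm with a two-finger parallel gripper is mounted at the origin on the work surface; the furniture and walls round the work are solid. World frame = base frame: x ahead of the robot, y to its left, z up, the work surface at z = 0. Lengths are in m, angles in rad, forces in N, time in s.
With the tool pointing down it reaches from about 0.425 to 0.875 m from the base axis. Payload 4.7 kg.
Tool frame: the origin (TCP) lies at the very end of the fingers, on their centre line; the grasp point (between the pads) lies 19 mm behind it; z points along the fingers, y is the line along which they close (so a half turn about z gives the same grasp; the last joint's range is limited). The gripper opens to 87 mm and grips with 3 to 60 N. Pads are 19 mm wide; open, the fingers measure 117 mm over their backs; the gripper's body (75 mm by 190 mm) begins 51 mm behind the grasp point.
Start: joints at [-1.248, 0.321, -0.07, 1.45, 0.023, 1.371, -0.057], TCP at [0.198, 0.619, 0.223] pointing down, gripper open.
Joint ranges: [-2.86, 2.86], [-0.3, 2.09], [-1.38, 1.24], [0.06, 2.45], [-1.56, 4.7], [0.09, 2.05], [-2.69, 2.69]. Speed limits (rad/s): [2.57, 2.57, 3.14, 3.14, 3.14, 3.14, 3.14].

### API

Orientations are given as a rotation vector (axis times angle).
In Python, from bench import ctrl, vision gives the robot as it stands.
- The arm moves only by the tool jog_arm, never from a script. Its argument "increments" is a list of rows, each an object of numbers: "tx", "ty", "tz": the shift along the tool's x, y, z in mm; "wx", "wy", "wz": the turn, a rotation vector about the tool's x, y, z in rad; "gripper": the opening, from 0 (shut) to 1 (fully open). In form: [{"tx": .., "ty": .., "tz": .., "wx": .., "wy": .., "wz": .., "gripper": ..}, ...]. A call has exactly 5 rows; each row is the pose to reach, as a shift and turn from the pose commanded when the call began, along the tool's axes at that moment; what a row does not reach only later rows make up. A row lasts 1/12 s, in which the tool goes at most 41.7 mm and 7.16 degrees, less where a joint would pass 70% of its speed; a pose out of reach is approached as far as the arm can. A call with a gripper value outside its range is refused whole. The fingers move at their own pace and stop on an object; "grip_force" is the grip in N (left out, the last holds). Time passes only in rows, so rows that repeat a pose let the fingers close, or fill a call up. It gives the time, the measured TCP pose, the force, the opening and the grip force at its end, in the units of the state.
- ctrl.get_state(): the state, without advancing time (a new reading comes with each control period).
- vision.get_image(name): name is "scene" or "side" or "wrist"; returns a dict with "color" (420x560x3 uint8, blue, green, red), "fx", "fy", "cx", "cy" (pixels), "extrinsics" (4x4, takes a point from world to camera coordinates). Camera axes: x right, y down, z forward; pixel columns grow to the right and rows downward; lengths in m; the calibration is good to about 2 mm. A picture is of the moment at which its call begins. There is no depth.
- ctrl.close_job(): hands the job in; it is judged then, once.
Trained networks look in the newest picture that a camera, given by its name, has taken for a name from the list of things; names that differ only in an ending like _2 or _b are one class to them, and where a whole thing is asked for, a point or a joint stands for the part that bears it (a point fixed in the world has none). Each returns a list of dicts, best first, with "conf" (0 to 1); they miss things now and then, are a little off and sometimes report something else, mostly with a low value. They report only what shows in the picture. A call takes as long as a camera call. They do not tell look-alikes from the thing itself.
- vision.spot_in(camera, thing): "bbox" ([left, top, right, bottom] in pixels, round what is visible of it).
The state is a dict: "time": time; "joint_positions": joint angles; "qd": joint speeds; "joint_torque": joint torques, N m; "position": TCP position; "tool_rot": TCP orientation; "ft_force": force on the tool from outside, world axes, zero at the start; "torque": the same for the moment, N m; "grip_width": opening from 0.0 (shut) to 1.0 (fully open); "grip_force": force on a finger pad.
Only numpy, scipy, OpenCV 4.12 (cv2) and the standard library are available. Lean on these libraries where they do the work, as an engineer would, in place of code of your own. Each camera call takes 0.05 s, during which the arm holds its last target. There are 200 camera calls.

## Working session

There is one attempt and no reset: what is moved stays moved. The work goes in short steps, Python scripts to look and compute and a tool call to move; the robot and the scene stay as the last step left them, time stands still between calls to the robot, and variables do not carry over. Pictures are saved under pics/ and viewed, at most 10 in all, crops included, and the job is handed in when it is done.

Besides the shell and the picture viewer there is one more tool, called after "Emit:" as name(argument=value, ...) on one line, values as JSON. jog_arm: Moves the arm, as the interface text tells. Its arguments: {"type":"object","properties":{"increments":{"type":"array"},"grip_force":{"type":"number"}},"required":["increments"]}

```bash
ls; mkdir -p pics
cat > h.py <<'E'
import numpy as np, cv2
from scipy.spatial.transform import Rotation as R
from bench import ctrl, vision
def save(cam,name):
    im=vision.get_image(cam); cv2.imwrite('pics/'+name,im['color']); return im
def ray(im,u,v):
    E=np.array(im['extrinsics']); d=E[:3,:3].T@np.array([(u-im['cx'])/im['fx'],(v-im['cy'])/im['fy'],1]); c=-E[:3,:3].T@E[:3,3]
    return c,d
def atz(im,u,v,z):
    c,d=ray(im,u,v); return c+d*(z-c[2])/d[2]
def proj(im,p):
    E=np.array(im['extrinsics']); q=E[:3,:3]@np.array(p)+E[:3,3]
    return np.array([im['fx']*q[0]/q[2]+im['cx'],im['fy']*q[1]/q[2]+im['cy']])
E
python3 - <<'E'
from h import *
np.set_printoptions(precision=3,suppress=True)
s=ctrl.get_state();print(s['time'],s['position'],s['tool_rot'],s['grip_width'])
ims=[]
for cam in['scene','side']:
    im=vision.get_image(cam);ims.append(im);cv2.imwrite(f'pics/{cam}0.png',im['color'])
    print(cam,im['fx'],im['extrinsics'])
    for t in['holder','bottle','sill','cover','cap','opener','calculator','strip_pack','ointment_box','green_carton']:
        print(t,[(np.round(d['bbox']).astype(int).tolist(),round(d['conf'],2)) for d in vision.spot_in(cam,t)][:3])
E
```

```text
pics
0.0 [0.197 0.619 0.222] [-0.483 -3.104  0.003] 1.0016192503965695
scene 522.2659779305263 [[ 0.665 -0.747 -0.004 -0.402]
 [-0.316 -0.276 -0.908  0.225]
 [ 0.677  0.605 -0.419  1.365]
 [ 0.     0.     0.     1.   ]]
holder [([240, 183, 296, 241], 0.82)]
bottle [([257, 203, 271, 230], 0.75), ([259, 195, 270, 205], 0.44)]
sill [([236, 180, 295, 244], 0.85)]
cover [([246, 183, 283, 198], 0.69)]
cap [([258, 193, 272, 204], 0.66)]
opener [([294, 242, 346, 257], 0.76), ([247, 183, 283, 196], 0.29)]
calculator [([359, 268, 393, 297], 0.63)]
strip_pack [([323, 213, 347, 230], 0.86), ([383, 237, 399, 259], 0.68)]
ointment_box [([381, 235, 404, 263], 0.85)]
green_carton [([151, 197, 196, 223], 0.71)]
side 530.3010250597827 [[ 1.    -0.008 -0.001 -0.484]
 [-0.005 -0.544 -0.839  0.038]
 [ 0.006  0.839 -0.544  1.484]
 [ 0.     0.     0.     1.   ]]
holder [([278, 161, 330, 245], 0.61)]
bottle [([304, 193, 315, 222], 0.8)]
sill [([277, 162, 327, 244], 0.58)]
cover [([290, 165, 315, 193], 0.95)]
cap [([297, 180, 312, 196], 0.43)]
opener [([291, 250, 308, 298], 0.91), ([202, 258, 239, 302], 0.77)]
calculator [([251, 322, 315, 362], 0.72), ([294, 249, 308, 297], 0.31)]
strip_pack [([362, 237, 381, 264], 0.94), ([303, 194, 314, 221], 0.72)]
ointment_box [([345, 298, 377, 335], 0.96), ([275, 163, 327, 242], 0.71), ([292, 247, 311, 295], 0.44)]
green_carton [([242, 150, 287, 171], 0.67)]
```

View pics/scene0.png

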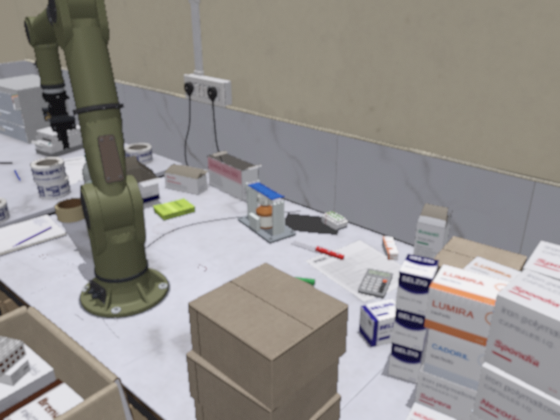

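View pics/side0.png

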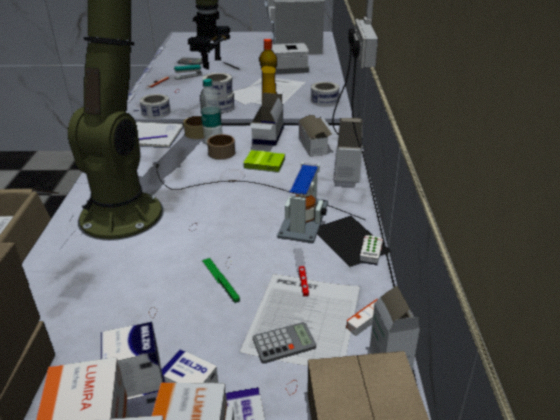

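The scene shows the red opener at about (320,250) and the holder with its blue cover at about (268,210). In the side view the opener is at (301,272) and the holder at (303,200). I'll enlarge both areas next.

Run:
```python
import cv2,numpy as np
a=cv2.imread('pics/scene0.png')[170:270,230:360];b=cv2.imread('pics/side0.png')[155:305,270:340]
a=cv2.resize(a,None,fx=4,fy=4,interpolation=cv2.INTER_CUBIC);b=cv2.resize(b,None,fx=4,fy=4,interpolation=cv2.INTER_CUBIC)
o=np.zeros((600,800,3),np.uint8);o[:400,:520]=a;o[:600,520:800]=b
cv2.imwrite('pics/crop0.png',o)
```

```text
(no output)
```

View pics/crop0.png

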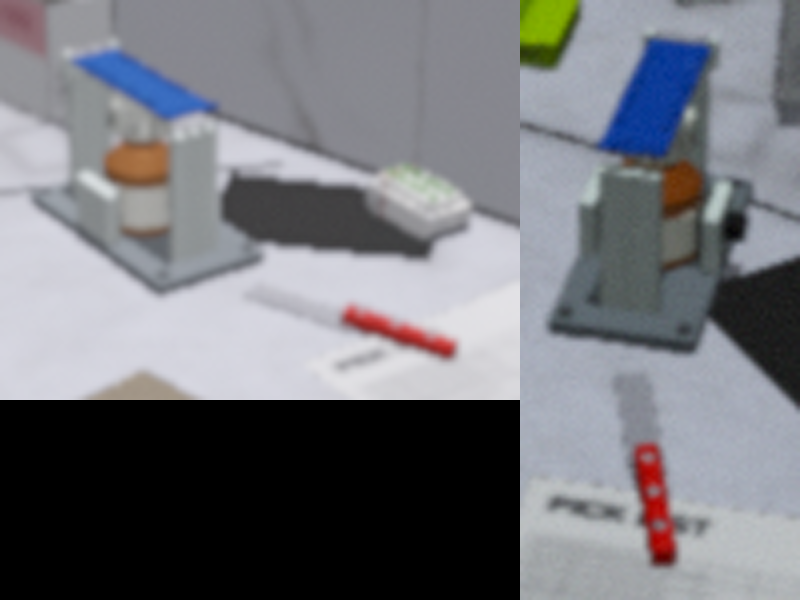

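Enlarged: the cover's lip end faces the side camera (world -y), and the knob at crop (735,220) puts the holder's +x along world +y. The opener's blade already points at the lip. Next I'll fit both poses.

```bash
cat > fit.py <<'E'
from h import *
from scipy.optimize import least_squares
def T(p,q): c,s=np.cos(p[2]),np.sin(p[2]); return np.array([p[0]+c*q[0]-s*q[1],p[1]+s*q[0]+c*q[1],q[2]])
def fit(obs,p0):
    f=lambda p: np.concatenate([proj(im,T(p,q))-uv for im,uv,q in obs])
    r=least_squares(f,p0,loss='soft_l1'); return r.x,r.fun.reshape(-1,2) if r.fun.size else 0
E
python3 - <<'E'
from fit import *
np.set_printoptions(precision=3,suppress=True)
S=vision.get_image('scene');D=vision.get_image('side')
def sc(x,y): return np.array([230+x/4,170+y/4])
def sd(x,y): return np.array([270+(x-520)/4,155+y/4])
# holder: near = -x ; left(side view)= world -x = +y
m=.001
ob=[(D,sd(550,330),(-.1,.05,.006)),(D,sd(695,348),(-.1,-.05,.006)),(S,sc(35,197),(.1,.05,.008)),(S,sc(163,290),(-.1,.05,.006)),(S,sc(262,257),(-.1,-.05,.006)),
(D,sd(600,148),(-.073,.022,.133)),(D,sd(668,155),(-.073,-.022,.133)),(S,sc(215,107),(-.073,-.022,.133))]
print('holder',*fit(ob,[.5,.3,1.57]))
ob=[(D,sd(632,372),(.105,0,.0015)),(D,sd(663,562),(-.075,0,.006)),(S,sc(248,290),(.105,0,.0015)),(S,sc(455,350),(-.075,0,.008)),(D,sd(648,447),(.02,0,.014)),(S,sc(344,315),(.02,0,.008))]
print('opener',*fit(ob,[.5,.1,1.57]))
for im,n,z in((D,(280,342),.015),(D,(371,250),.018),(D,(361,316),.013),(D,(264,160),.012)): print(atz(im,*n,z))
E
```

```text
holder [ 0.512 -0.027  1.318] [[-0.415 -0.429]
 [ 0.624  0.684]
 [-1.411 -1.202]
 [-0.819  0.009]
 [ 1.127 -0.38 ]
 [-0.245  0.017]
 [-0.241  0.509]
 [ 0.696 -0.694]]
opener [ 0.502 -0.259  1.661] [[-0.113  0.686]
 [ 0.36   0.335]
 [ 0.396 -0.516]
 [-0.235  0.259]
 [-0.442 -0.51 ]
 [-0.255 -0.575]]
[ 0.451 -0.479  0.015]
[ 0.675 -0.183  0.018]
[ 0.625 -0.405  0.013]
[0.388 0.302 0.012]
```

```bash
cat > plan.py <<'E'
from h import *
def plan(wps,start=None):
    """wps: (x,y,z,yaw of tool x in deg), tool down. Prints call increments in tool axes."""
    s=ctrl.get_state(); Rm=R.from_rotvec(s['tool_rot']); p=np.array(s['position'])
    if start is not None:
        p=np.array(start[:3]); y=np.radians(start[3]); Rm=R.from_euler('z',y)*R.from_euler('x',np.pi)
    print('t',round(s['time'],2),'p',np.round(s['position'],4),'yaw',np.degrees(np.arctan2(*Rm.as_matrix()[1::-1,0])).round(2),'f',np.round(s['ft_force'],2),'g',round(s['grip_width'],3))
    for w in wps:
        q=np.array(w[:3]); Rn=R.from_euler('z',np.radians(w[3]))*R.from_euler('x',np.pi)
        d=Rm.inv().apply(q-p)*1000; rv=(Rm.inv()*Rn).as_rotvec()
        print('t',np.round(d,1),'w',np.round(rv,4),'rows',max(np.linalg.norm(d)/41.7,np.degrees(np.linalg.norm(rv))/7.16).round(1))
        p,Rm=q,Rn
E
python3 -c "
from plan import *
plan([(.335,.5,.25,130),(.47,.37,.25,100),(.53,.19,.25,95.2),(.53,-.01,.25,95.2),(.503,-.19,.2,95.2),(.503,-.267,.13,95.2)])"
```

```text
t 1.2 p [0.1976 0.6193 0.2226] yaw 162.31 f [-0.15  0.13  0.84] g 0.996
t [-167.2  -71.9  -27.4] w [1.000e-04 0.000e+00 5.639e-01] rows 4.5
t [-186.4   19.9    0. ] w [ 0.     -0.      0.5236] rows 4.5
t [-187.7   27.8    0. ] w [ 0.     -0.      0.0838] rows 4.6
t [-199.2  -18.1   -0. ] w [0. 0. 0.] rows 4.8
t [-176.8  -43.2   50. ] w [0. 0. 0.] rows 4.5
t [-76.7  -7.   70. ] w [0. 0. 0.] rows 2.5
```

Emit:
jog_arm(increments=[{"tx":-167,"ty":-72,"tz":-27,"wz":0.564},{"tx":-167,"ty":-72,"tz":-27,"wz":0.564},{"tx":-167,"ty":-72,"tz":-27,"wz":0.564},{"tx":-167,"ty":-72,"tz":-27,"wz":0.564},{"tx":-167,"ty":-72,"tz":-27,"wz":0.564}])

```text
validation failed for argument at $.in...
```

Emit:
jog_arm(increments=[{"tx":-186,"ty":20,"wz":0.524},{"tx":-186,"ty":20,"wz":0.524},{"tx":-186,"ty":20,"wz":0.524},{"tx":-186,"ty":20,"wz":0.524},{"tx":-186,"ty":20,"wz":0.524}])

```text
validation failed for argument at $.in...
```

Emit:
jog_arm(increments=[{"tx":-188,"ty":28,"wz":0.084},{"tx":-188,"ty":28,"wz":0.084},{"tx":-188,"ty":28,"wz":0.084},{"tx":-188,"ty":28,"wz":0.084},{"tx":-188,"ty":28,"wz":0.084}])

```text
validation failed for argument at $.in...
```

Emit:
jog_arm(increments=[{"tx":-199,"ty":-18},{"tx":-199,"ty":-18},{"tx":-199,"ty":-18},{"tx":-199,"ty":-18},{"tx":-199,"ty":-18}])

```text
validation failed for argument at $.in...
```

Emit:
jog_arm(increments=[{"tx":-177,"ty":-43,"tz":50},{"tx":-177,"ty":-43,"tz":50},{"tx":-177,"ty":-43,"tz":50},{"tx":-177,"ty":-43,"tz":50},{"tx":-177,"ty":-43,"tz":50}])

```text
validation failed for argument at $.in...
```

Emit:
jog_arm(increments=[{"tx":-167,"ty":-72,"tz":-27,"wx":0,"wy":0,"wz":0.564,"gripper":1},{"tx":-167,"ty":-72,"tz":-27,"wx":0,"wy":0,"wz":0.564,"gripper":1},{"tx":-167,"ty":-72,"tz":-27,"wx":0,"wy":0,"wz":0.564,"gripper":1},{"tx":-167,"ty":-72,"tz":-27,"wx":0,"wy":0,"wz":0.564,"gripper":1},{"tx":-167,"ty":-72,"tz":-27,"wx":0,"wy":0,"wz":0.564,"gripper":1}])

```text
time: 1.62
position: [0.3414, 0.495, 0.2511]
tool_rot: [1.346, 2.834, 0.002]
ft_force: [1.4, 0.0, 0.2]
grip_width: 1.0
grip_force: 0.0
```

Emit:
jog_arm(increments=[{"tx":-186,"ty":20,"tz":0,"wx":0,"wy":0,"wz":0.524,"gripper":1},{"tx":-186,"ty":20,"tz":0,"wx":0,"wy":0,"wz":0.524,"gripper":1},{"tx":-186,"ty":20,"tz":0,"wx":0,"wy":0,"wz":0.524,"gripper":1},{"tx":-186,"ty":20,"tz":0,"wx":0,"wy":0,"wz":0.524,"gripper":1},{"tx":-186,"ty":20,"tz":0,"wx":0,"wy":0,"wz":0.524,"gripper":1}])

```text
time: 2.03
position: [0.4744, 0.3645, 0.2501]
tool_rot: [2.032, 2.391, 0.001]
ft_force: [0.4, -0.5, -0.3]
grip_width: 1.0
grip_force: 0.0
```

Emit:
jog_arm(increments=[{"tx":-188,"ty":28,"tz":0,"wx":0,"wy":0,"wz":0.084,"gripper":1},{"tx":-188,"ty":28,"tz":0,"wx":0,"wy":0,"wz":0.084,"gripper":1},{"tx":-188,"ty":28,"tz":0,"wx":0,"wy":0,"wz":0.084,"gripper":1},{"tx":-188,"ty":28,"tz":0,"wx":0,"wy":0,"wz":0.084,"gripper":1},{"tx":-188,"ty":28,"tz":0,"wx":0,"wy":0,"wz":0.084,"gripper":1}])

```text
time: 2.45
position: [0.5313, 0.1843, 0.25]
tool_rot: [2.123, 2.313, -0.0]
ft_force: [0.3, -0.4, 0.7]
grip_width: 1.003
grip_force: 0.0
```

Emit:
jog_arm(increments=[{"tx":-199,"ty":-18,"tz":0,"wx":0,"wy":0,"wz":0,"gripper":1},{"tx":-199,"ty":-18,"tz":0,"wx":0,"wy":0,"wz":0,"gripper":1},{"tx":-199,"ty":-18,"tz":0,"wx":0,"wy":0,"wz":0,"gripper":1},{"tx":-199,"ty":-18,"tz":0,"wx":0,"wy":0,"wz":0,"gripper":1},{"tx":-199,"ty":-18,"tz":0,"wx":0,"wy":0,"wz":0,"gripper":1}])

```text
time: 2.87
position: [0.5294, -0.0132, 0.25]
tool_rot: [2.12, 2.318, 0.001]
ft_force: [-0.5, 0.2, 1.1]
grip_width: 1.001
grip_force: 0.0
```

Emit:
jog_arm(increments=[{"tx":-177,"ty":-43,"tz":50,"wx":0,"wy":0,"wz":0,"gripper":1},{"tx":-177,"ty":-43,"tz":50,"wx":0,"wy":0,"wz":0,"gripper":1},{"tx":-177,"ty":-43,"tz":50,"wx":0,"wy":0,"wz":0,"gripper":1},{"tx":-177,"ty":-43,"tz":50,"wx":0,"wy":0,"wz":0,"gripper":1},{"tx":-177,"ty":-43,"tz":50,"wx":0,"wy":0,"wz":0,"gripper":1}])

```text
time: 3.28
position: [0.5007, -0.195, 0.1989]
tool_rot: [2.123, 2.315, -0.002]
ft_force: [0.1, -0.7, -0.2]
grip_width: 0.996
grip_force: 0.0
```

Run:
```python
from plan import *
im=save('wrist','w1.png'); print(im['fx'],vision.spot_in('wrist','opener'))
print(np.round(im['extrinsics'],3).tolist())
plan([(.503,-.267,.13,95.2)])
```

```text
312.8184014561908 [{'bbox': [266.5, 156.1, 284.4, 306.4], 'conf': 0.88}, {'bbox': [66.0, 170.2, 133.9, 263.9], 'conf': 0.87}]
[[0.996, 0.085, -0.001, -0.481], [0.083, -0.965, 0.25, -0.253], [0.02, -0.249, -0.968, 0.308], [0.0, 0.0, 0.0, 1.0]]
t 3.38 p [ 0.5006 -0.1949  0.1989] yaw 94.75 f [ 0.6   0.73 -0.42] g 1.0
t [-71.9  -3.5  69. ] w [-0.0017  0.0014 -0.0079] rows 2.4
```

View pics/w1.png

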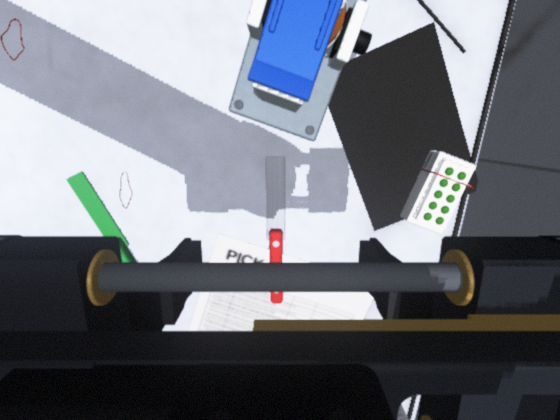

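The wrist view shows the opener almost vertical in the image: tip (276,157), handle front (276,230), tail (276,303). The holder's near corners are at (231,110) and (313,138), with the lip at about (249,95)-(306,103).

Run:
```python
from fit import *
from plan import plan
np.set_printoptions(precision=4,suppress=True)
W=vision.get_image('wrist')
ob=[(W,np.array([275.7,156.5]),(.105,0,.003)),(W,np.array([276.3,229.5]),(.02,0,.016)),(W,np.array([276.5,303]),(-.075,0,.016))]
print('opener',*fit(ob,[.5,-.26,1.66]))
for q in [(-.1,.05,.01),(-.1,-.05,.01),(-.088,.022,.137),(-.088,-.022,.137),(-.074,.022,.1335),(-.074,-.022,.1335)]: print(q,proj(W,T([.512,-.027,1.318],q)))
g=W['color'].copy(); c=cv2.resize(g[0:160,210:400],None,fx=4,fy=4,interpolation=cv2.INTER_CUBIC)[:600,:800];cv2.imwrite('pics/w1c.png',c)
```

```text
opener [ 0.5004 -0.2586  1.6563] [[ 0.0952 -1.5195]
 [-0.1911  0.648 ]
 [ 0.0963  0.4569]]
(-0.1, 0.05, 0.01) [229.6593 111.2219]
(-0.1, -0.05, 0.01) [316.854  142.5981]
(-0.088, 0.022, 0.137) [244.7817  96.9536]
(-0.088, -0.022, 0.137) [305.7083 119.2007]
(-0.074, 0.022, 0.1335) [251.5998  76.8073]
(-0.074, -0.022, 0.1335) [312.3948  99.3774]
```

View pics/w1c.png

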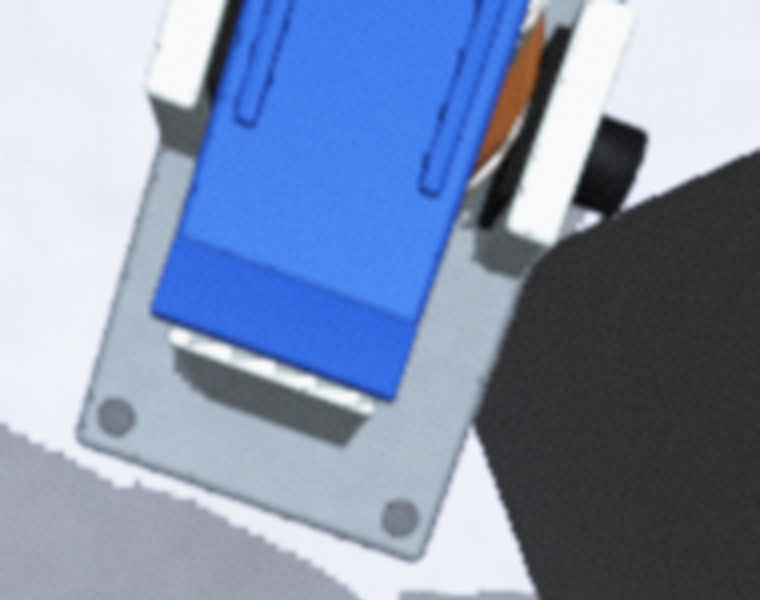

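The crop shows the plate corners at (229.5,109.5) and (313.8,139.5), and the lip corners at (248,79) and (308.8,100.5). The sill's outer top edge is at (252.5,85.5)-(303,102.5).

Run:
```python
from fit import *
from plan import plan
np.set_printoptions(precision=4,suppress=True)
W=vision.get_image('wrist');A=np.array
ob=[(W,A([229.5,109.5]),(-.1,.05,.006)),(W,A([313.75,139.5]),(-.1,-.05,.006)),(W,A([248,79]),(-.074,.022,.133)),(W,A([308.75,100.5]),(-.074,-.022,.133)),
(W,A([252.5,85.5]),(-.078,.02,.119)),(W,A([303,102.5]),(-.078,-.02,.119)),(W,A([255,59.5]),(-.060,.022,.1335)),(W,A([313.75,79.5]),(-.060,-.022,.1335))]
print('holder',*fit(ob,[.51,-.027,1.318]))
y=1.6563; g=A([.5004,-.2588])-.008*A([np.cos(y),np.sin(y)]);d=np.degrees(y)
plan([(*g,.06,d),(*g,.004,d)],start=(.503,-.19,.2,95.2))
plan([(*g,.004,d)])
```

```text
holder [ 0.5106 -0.024   1.3215] [[-1.4115  2.3179]
 [ 0.4444  3.2907]
 [ 0.3881 -1.6621]
 [ 0.1777 -0.6994]
 [-1.2708  1.5637]
 [-0.1924  3.5799]
 [-0.2967 -3.5331]
 [ 2.4621 -0.3144]]
t 3.48 p [ 0.5029 -0.1897  0.1996] yaw 95.2 f [-0.16  1.07 -0.05] g 1.003
t [-76.3  -8.9 140. ] w [ 0.     -0.      0.0053] rows 3.8
t [ 0. -0. 56.] w [0. 0. 0.] rows 1.3
t 3.48 p [ 0.5029 -0.1897  0.1996] yaw 95.15 f [-0.16  1.07 -0.05] g 1.003
t [-76.7  -8.8 195.5] w [ 0.0002 -0.0008  0.0043] rows 5.0
```

Emit:
jog_arm(increments=[{"tx":-77,"ty":-8,"tz":80,"wx":0,"wy":0,"wz":0,"gripper":1},{"tx":-77,"ty":-8,"tz":80,"wx":0,"wy":0,"wz":0,"gripper":1},{"tx":-77,"ty":-8,"tz":80,"wx":0,"wy":0,"wz":0,"gripper":1},{"tx":-77,"ty":-8,"tz":80,"wx":0,"wy":0,"wz":0,"gripper":1},{"tx":-77,"ty":-8,"tz":80,"wx":0,"wy":0,"wz":0,"gripper":1}])

```text
time: 3.9
position: [0.5018, -0.2661, 0.1185]
tool_rot: [-2.117, -2.318, 0.001]
ft_force: [0.8, -0.1, -0.0]
grip_width: 1.003
grip_force: 0.0
```

Run:
```python
from fit import *
from plan import plan
np.set_printoptions(precision=4,suppress=True)
vision.get_image('wrist');vision.get_image('wrist')
W=save('wrist','w2.png')
plan([])
hsv=cv2.cvtColor(W['color'],cv2.COLOR_BGR2HSV)
m=((hsv[...,0]<8)|(hsv[...,0]>172))&(hsv[...,1]>150)&(hsv[...,2]>100)
n,l,st,ce=cv2.connectedComponentsWithStats(m.astype(np.uint8));i=1+np.argmax(st[1:,4]);print(st[i],ce[i])
print(vision.spot_in('wrist','opener')[:2])
for yo,q in((1.66,[.502,-.259]),(1.66,[.4985,-.263])):
  print([proj(W,T([*q,yo],p)) for p in((.105,0,.003),(.105,.011,.003),(.02,0,.016),(.02,.008,.016),(-.075,0,.016))])
```

```text
t 4.05 p [ 0.5037 -0.2653  0.1207] yaw 95.37 f [-0.72  0.23  0.37] g 0.998
[ 270  182   16   81 1004] [277.6016 220.9851]
[{'bbox': [266.2, 76.5, 290.2, 265.3], 'conf': 0.84}, {'bbox': [0.0, 93.0, 101.6, 238.6], 'conf': 0.62}]
[array([279.8164,  77.7345]), array([266.6141,  77.6801]), array([279.4779, 181.389 ]), array([270.1796, 181.357 ]), array([279.1454, 282.1184])]
[array([275.2055,  82.4343]), array([262.0484,  82.3804]), array([275.0132, 185.5943]), array([265.7456, 185.5627]), array([275.04  , 285.6763])]
```

View pics/w2.png

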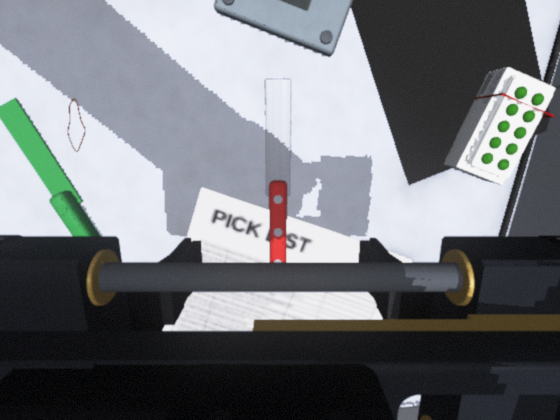

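The wrist view shows the opener centred at u=278, with the tip at v=78 and the handle front at v=181, matching the pose (0.501,-0.259, 95.2°). I'll go straight down and grip.

Emit:
jog_arm(increments=[{"tx":0,"ty":0,"tz":40,"wx":0,"wy":0,"wz":0,"gripper":1},{"tx":0,"ty":0,"tz":75,"wx":0,"wy":0,"wz":0,"gripper":1},{"tx":0,"ty":0,"tz":100,"wx":0,"wy":0,"wz":0,"gripper":1},{"tx":0,"ty":0,"tz":110,"wx":0,"wy":0,"wz":0,"gripper":1},{"tx":0,"ty":0,"tz":115,"wx":0,"wy":0,"wz":0,"gripper":1}])

```text
time: 4.52
position: [0.5018, -0.2659, 0.0037]
tool_rot: [-2.116, -2.32, 0.0]
ft_force: [-0.3, -0.7, 0.8]
grip_width: 0.998
grip_force: 0.0
```

Emit:
jog_arm(increments=[{"tx":0,"ty":0,"tz":0,"wx":0,"wy":0,"wz":0,"gripper":0.6},{"tx":0,"ty":0,"tz":0,"wx":0,"wy":0,"wz":0,"gripper":0.2},{"tx":0,"ty":0,"tz":0,"wx":0,"wy":0,"wz":0,"gripper":0},{"tx":0,"ty":0,"tz":0,"wx":0,"wy":0,"wz":0,"gripper":0},{"tx":0,"ty":0,"tz":0,"wx":0,"wy":0,"wz":0,"gripper":0}], grip_force=45)

```text
time: 4.93
position: [0.5027, -0.2677, 0.0057]
tool_rot: [2.118, 2.318, 0.002]
ft_force: [0.5, -0.4, -0.1]
grip_width: 0.703
grip_force: 0.0
```

Emit:
jog_arm(increments=[{"tx":0,"ty":0,"tz":0,"wx":0,"wy":0,"wz":0,"gripper":0},{"tx":0,"ty":0,"tz":0,"wx":0,"wy":0,"wz":0,"gripper":0},{"tx":0,"ty":0,"tz":0,"wx":0,"wy":0,"wz":0,"gripper":0},{"tx":0,"ty":0,"tz":0,"wx":0,"wy":0,"wz":0,"gripper":0},{"tx":0,"ty":0,"tz":0,"wx":0,"wy":0,"wz":0,"gripper":0}])

```text
time: 5.35
position: [0.5018, -0.2674, 0.0045]
tool_rot: [-2.119, -2.319, -0.0]
ft_force: [0.0, -0.8, -0.5]
grip_width: 0.323
grip_force: 0.0
```

Emit:
jog_arm(increments=[{"tx":0,"ty":0,"tz":0,"wx":0,"wy":0,"wz":0,"gripper":0},{"tx":0,"ty":0,"tz":0,"wx":0,"wy":0,"wz":0,"gripper":0},{"tx":0,"ty":0,"tz":0,"wx":0,"wy":0,"wz":0,"gripper":0},{"tx":0,"ty":0,"tz":0,"wx":0,"wy":0,"wz":0,"gripper":0},{"tx":0,"ty":0,"tz":0,"wx":0,"wy":0,"wz":0,"gripper":0}])

```text
time: 5.77
position: [0.5018, -0.2674, 0.0045]
tool_rot: [-2.119, -2.319, 0.0]
ft_force: [-1.0, -0.6, -0.8]
grip_width: 0.176
grip_force: 45.0
```

Run:
```python
from plan import *
c,s=np.cos(np.radians(75.6)),np.sin(np.radians(75.6));P=lambda x,z:(.511+c*x,-.026+s*x,z,75.6)
plan([P(-.220,.1275)],start=(.502,-.2674,.005,95.2)); print(P(-.22,.1275),ctrl.get_state()['grip_force'])
```

```text
t 5.77 p [ 0.5018 -0.2674  0.0045] yaw 95.2 f [-0.97 -0.62 -0.79] g 0.176
t [  32.3  -43.  -122.5] w [ 0.     -0.      0.3421] rows 3.2
(np.float64(0.45628822482373194), np.float64(-0.23908829544829882), 0.1275, 75.6) 44.99966382980347
```

Emit:
jog_arm(increments=[{"tx":0,"ty":0,"tz":-35,"wx":0,"wy":0,"wz":0,"gripper":0},{"tx":10,"ty":-15,"tz":-70,"wx":0,"wy":0,"wz":0.1,"gripper":0},{"tx":20,"ty":-30,"tz":-100,"wx":0,"wy":0,"wz":0.22,"gripper":0},{"tx":32.3,"ty":-43,"tz":-122.5,"wx":0,"wy":0,"wz":0.342,"gripper":0},{"tx":32.3,"ty":-43,"tz":-122.5,"wx":0,"wy":0,"wz":0.342,"gripper":0}])

```text
time: 6.18
position: [0.4565, -0.2388, 0.131]
tool_rot: [2.487, 1.916, 0.01]
ft_force: [0.8, -0.4, -0.7]
grip_width: 0.177
grip_force: 45.0
```

Emit:
jog_arm(increments=[{"tx":0,"ty":0,"tz":0,"wx":0,"wy":0,"wz":0,"gripper":0},{"tx":0,"ty":0,"tz":0,"wx":0,"wy":0,"wz":0,"gripper":0},{"tx":0,"ty":0,"tz":0,"wx":0,"wy":0,"wz":0,"gripper":0},{"tx":0,"ty":0,"tz":0,"wx":0,"wy":0,"wz":0,"gripper":0},{"tx":0,"ty":0,"tz":0,"wx":0,"wy":0,"wz":0,"gripper":0}])

```text
time: 6.6
position: [0.4556, -0.2393, 0.1259]
tool_rot: [-2.482, -1.924, 0.004]
ft_force: [0.3, -0.2, -0.8]
grip_width: 0.173
grip_force: 45.0
```

Run:
```python
from fit import *
from plan import plan
np.set_printoptions(precision=1,suppress=True)
W=vision.get_image('wrist');D=vision.get_image('side')
plan([])
a=cv2.resize(W['color'][0:200,190:390],None,fx=2.5,fy=3,interpolation=cv2.INTER_CUBIC)
b=cv2.resize(D['color'][150:300,270:340],None,fx=4,fy=4,interpolation=cv2.INTER_CUBIC)
cv2.imwrite('pics/c3.png',np.hstack([a,b]))
for h in([.511,-.026,1.3195],):
  for q in [(-.1,.05,.006),(-.1,-.05,.006),(-.074,.022,.132),(-.074,-.022,.132),(-.078,.02,.119),(-.078,-.02,.119),(-.107,.011,.124),(-.107,-.011,.124)]:
    w=proj(W,T(h,q));d=proj(D,T(h,q));print(q,(w[0]-190)*2.5,w[1]*3,500+(d[0]-270)*4,(d[1]-150)*4)
```

```text
t 6.7 p [ 0.5 -0.2  0.1] yaw 75.56 f [-0.8  0.3 -0.6] g 0.174
(-0.1, 0.05, 0.006) 79.80602136517597 197.79881279175606 527.2235082726415 347.9393479142617
(-0.1, -0.05, 0.006) 379.9879820999763 197.1558033450801 676.3915394413225 370.20716091451686
(-0.074, 0.022, 0.132) 102.24861074594621 -180.79957608849028 577.4067918729909 169.85574059723626
(-0.074, -0.022, 0.132) 362.87750989340327 -181.71055463615838 645.435714681051 178.7668282496254
(-0.078, 0.02, 0.119) 124.62536360084215 -100.93585752211249 579.0100571902394 190.95871216348428
(-0.078, -0.02, 0.119) 339.45239728701677 -101.62535672414117 640.6686199651426 199.16229689809245
(-0.107, 0.011, 0.124) 173.89064866064075 96.76584323521416 581.4619927718236 210.4238870180004
(-0.107, -0.011, 0.124) 290.1196944949545 96.474988651281 616.0177022376995 215.08663333390825
```

View pics/c3.png

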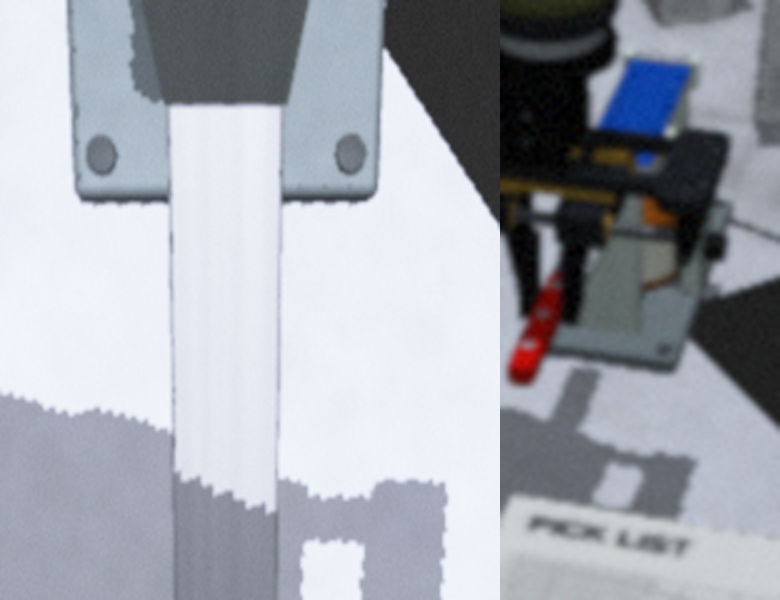

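The left panel shows the blade level and centred on the sill post, its tip at crop (169-282,103) against a predicted (174-290,97). The holder edge matches within 2 mm. I'll raise it 1.5 mm and insert.

Emit:
jog_arm(increments=[{"tx":10,"ty":0,"tz":-1.5,"wx":0,"wy":0,"wz":0,"gripper":0},{"tx":20,"ty":0,"tz":-1.5,"wx":0,"wy":0,"wz":0,"gripper":0},{"tx":25,"ty":0,"tz":-1.5,"wx":0,"wy":0,"wz":0,"gripper":0},{"tx":32,"ty":0,"tz":-1.5,"wx":0,"wy":0,"wz":0,"gripper":0},{"tx":37,"ty":0,"tz":-1.5,"wx":0,"wy":0,"wz":0,"gripper":0}])

```text
time: 7.12
position: [0.4656, -0.2023, 0.1284]
tool_rot: [-2.482, -1.926, -0.0]
ft_force: [0.3, 0.0, -1.2]
grip_width: 0.179
grip_force: 45.0
```

Emit:
jog_arm(increments=[{"tx":5,"ty":0,"tz":0,"wx":0,"wy":0,"wz":0,"gripper":0},{"tx":10,"ty":0,"tz":0,"wx":0,"wy":0,"wz":0,"gripper":0},{"tx":15,"ty":0,"tz":0,"wx":0,"wy":0,"wz":0,"gripper":0},{"tx":20,"ty":0,"tz":0,"wx":0,"wy":0,"wz":0,"gripper":0},{"tx":25,"ty":0,"tz":0,"wx":0,"wy":0,"wz":0,"gripper":0}])

```text
time: 7.53
position: [0.4717, -0.1786, 0.1286]
tool_rot: [2.483, 1.925, 0.0]
ft_force: [0.2, -0.2, -1.7]
grip_width: 0.176
grip_force: 45.0
```

Run:
```python
from h import *
W=vision.get_image('wrist');D=vision.get_image('side');s=ctrl.get_state();print(s['position'],s['ft_force'],s['torque'])
a=cv2.resize(W['color'][0:200,190:390],None,fx=2.5,fy=3,interpolation=cv2.INTER_CUBIC)
b=cv2.resize(D['color'][150:300,270:340],None,fx=4,fy=4,interpolation=cv2.INTER_CUBIC)
cv2.imwrite('pics/c4.png',np.hstack([a,b]))
```

```text
[ 0.47185666 -0.17799888  0.12852723] [-0.0303762   0.49555436 -0.97865656] [-0.0830239   0.05426439 -0.04446997]
```

View pics/c4.png

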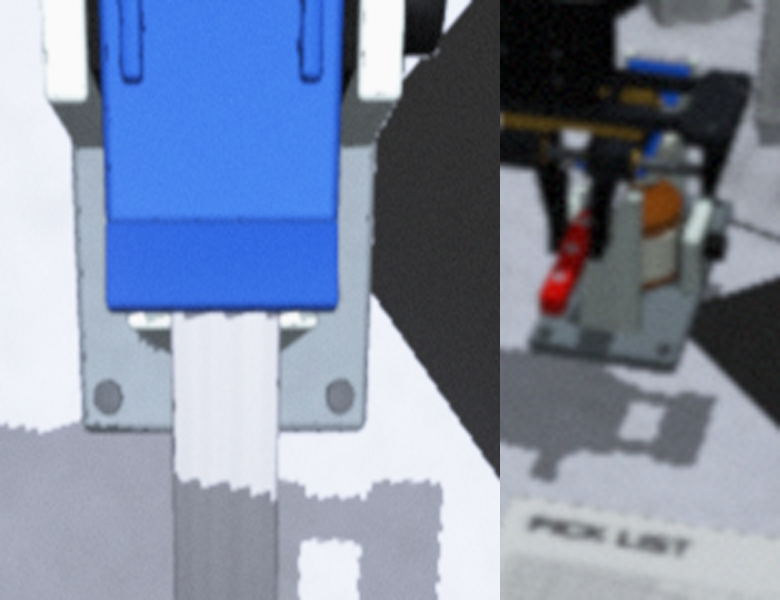

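The blade sits under the blue lip and over the sill, with the lip edge at crop v≈308. Now I'll lever the cover up along its arc.

Emit:
jog_arm(increments=[{"tx":0.6,"ty":0,"tz":-12,"wx":0,"wy":0,"wz":0,"gripper":0},{"tx":2.4,"ty":0,"tz":-24,"wx":0,"wy":0,"wz":0,"gripper":0},{"tx":5.4,"ty":0,"tz":-36,"wx":0,"wy":0,"wz":0,"gripper":0},{"tx":7.4,"ty":0,"tz":-41.5,"wx":0,"wy":0,"wz":0,"gripper":0},{"tx":9.6,"ty":0,"tz":-47,"wx":0,"wy":0,"wz":0,"gripper":0}])

```text
time: 8.05
position: [0.4747, -0.1699, 0.1772]
tool_rot: [2.482, 1.923, 0.003]
ft_force: [0.3, -0.7, -1.3]
grip_width: 0.179
grip_force: 45.0
```

Emit:
jog_arm(increments=[{"tx":4,"ty":0,"tz":-9,"wx":0,"wy":0,"wz":0,"gripper":0},{"tx":9,"ty":0,"tz":-17,"wx":0,"wy":0,"wz":0,"gripper":0},{"tx":14.5,"ty":0,"tz":-25,"wx":0,"wy":0,"wz":0,"gripper":0},{"tx":20.5,"ty":0,"tz":-33,"wx":0,"wy":0,"wz":0,"gripper":0},{"tx":27,"ty":0,"tz":-40,"wx":0,"wy":0,"wz":0,"gripper":0}])

```text
time: 8.47
position: [0.4809, -0.1429, 0.2165]
tool_rot: [2.483, 1.925, 0.001]
ft_force: [-0.4, -0.4, -1.3]
grip_width: 0.178
grip_force: 45.0
```

Emit:
jog_arm(increments=[{"tx":9,"ty":0,"tz":-8,"wx":0,"wy":0,"wz":0,"gripper":0},{"tx":19,"ty":0,"tz":-15,"wx":0,"wy":0,"wz":0,"gripper":0},{"tx":29.5,"ty":0,"tz":-21,"wx":0,"wy":0,"wz":0,"gripper":0},{"tx":40.5,"ty":0,"tz":-26,"wx":0,"wy":0,"wz":0,"gripper":0},{"tx":52,"ty":0,"tz":-30,"wx":0,"wy":0,"wz":0,"gripper":0}])

```text
time: 8.88
position: [0.494, -0.0919, 0.2462]
tool_rot: [2.483, 1.925, 0.001]
ft_force: [-0.5, -0.4, -1.3]
grip_width: 0.176
grip_force: 45.0
```

Emit:
jog_arm(increments=[{"tx":12,"ty":0,"tz":-3,"wx":0,"wy":0,"wz":0,"gripper":0},{"tx":24,"ty":0,"tz":-4,"wx":0,"wy":0,"wz":0,"gripper":0},{"tx":36,"ty":0,"tz":-4,"wx":0,"wy":0,"wz":0,"gripper":0},{"tx":48,"ty":0,"tz":-3,"wx":0,"wy":0,"wz":0,"gripper":0},{"tx":62,"ty":0,"tz":-2,"wx":0,"wy":0,"wz":0,"gripper":0}])

```text
time: 9.3
position: [0.5091, -0.0323, 0.2472]
tool_rot: [-2.483, -1.924, 0.001]
ft_force: [0.0, 0.3, -1.0]
grip_width: 0.182
grip_force: 45.0
```

Run:
```python
from h import *
W=vision.get_image('wrist');D=vision.get_image('side');s=ctrl.get_state();print(s['position'],s['ft_force'],s['grip_width'])
a=cv2.resize(W['color'],None,fx=.9,fy=.9)
b=cv2.resize(D['color'][130:256,270:340],None,fx=3,fy=3,interpolation=cv2.INTER_CUBIC)
cv2.imwrite('pics/c5.png',np.hstack([a,b]))
```

```text
[ 0.509277   -0.02973347  0.24677013] [-1.03905396  0.79200583 -0.34689572] 0.17645048142990358
```

View pics/c5.png

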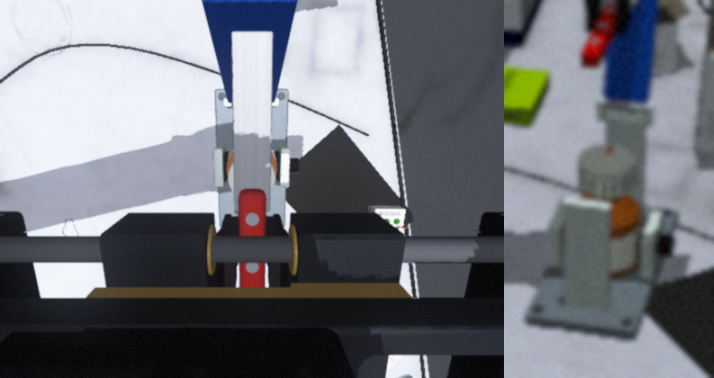

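The cover is about vertical (the blue plate stands above the hinge post) with the blade tip pushing it, and the cap with its red mark is exposed below. I'll push on a bit further.

Emit:
jog_arm(increments=[{"tx":12,"ty":0,"tz":1,"wx":0,"wy":0,"wz":0,"gripper":0},{"tx":24,"ty":0,"tz":3,"wx":0,"wy":0,"wz":0,"gripper":0},{"tx":35,"ty":0,"tz":6,"wx":0,"wy":0,"wz":0,"gripper":0},{"tx":40,"ty":0,"tz":8,"wx":0,"wy":0,"wz":0,"gripper":0},{"tx":40,"ty":0,"tz":8,"wx":0,"wy":0,"wz":0,"gripper":0}])

```text
time: 9.82
position: [0.5189, 0.0075, 0.2387]
tool_rot: [-2.48, -1.928, 0.002]
ft_force: [-0.5, -0.1, -1.7]
grip_width: 0.175
grip_force: 45.0
```

Emit:
jog_arm(increments=[{"tx":0,"ty":0,"tz":0,"wx":0,"wy":0,"wz":0,"gripper":0},{"tx":0,"ty":0,"tz":0,"wx":0,"wy":0,"wz":0,"gripper":0},{"tx":0,"ty":0,"tz":0,"wx":0,"wy":0,"wz":0,"gripper":0},{"tx":0,"ty":0,"tz":0,"wx":0,"wy":0,"wz":0,"gripper":0},{"tx":0,"ty":0,"tz":0,"wx":0,"wy":0,"wz":0,"gripper":0}])

```text
time: 10.23
position: [0.5191, 0.005, 0.2397]
tool_rot: [2.484, 1.924, 0.001]
ft_force: [-0.0, -0.4, -0.8]
grip_width: 0.177
grip_force: 45.0
```

```bash
cat > cov.py <<'E'
from fit import *
def cover(h=(.511,-.026,1.3195)):
  for cam in('scene','side'):
    I=vision.get_image(cam);print(cam,[(np.round(d['bbox']).tolist(),round(d['conf'],2)) for d in vision.spot_in(cam,'cover')][:2])
    b=cv2.cvtColor(I['color'],cv2.COLOR_BGR2HSV);m=((b[...,0]>100)&(b[...,0]<125)&(b[...,1]>140)).astype(np.uint8);m[260:]=0;m[:,:200]=0
    n,l,st,ce=cv2.connectedComponentsWithStats(m)
    for s in st[1:]:
      if s[4]>30: print(' blue',s[0],s[1],s[0]+s[2],s[1]+s[3],s[4])
    for th in(0,1.8,2.3,2.6):
      q=np.array([proj(I,T(h,(.076-r*np.cos(th),y,.131+r*np.sin(th)))) for r in(.015,.15) for y in(-.022,.022)]);print(' ',th,q.min(0).round(),q.max(0).round())
E
python3 - <<'E'
from cov import *
from plan import plan
cover()
c,s=np.cos(np.radians(75.6)),np.sin(np.radians(75.6));P=lambda x,z:(.511+c*x,-.026+s*x,z,75.6)
# commanded: rel. insert start x_h=-.158 + dx
sx=-.158+.0096+.027+.052+.062+.040; sz=.129+.047+.040+.030+.002-.008
plan([P(sx-.2,.25),(.500,-.29,.12,95.2),(.5,-.29,.006,95.2)],start=P(sx,sz)); print(P(sx,sz))
E
```

```text
scene [([228.0, 151.0, 261.0, 183.0], 0.68)]
 blue 228 150 255 182 354
  0 [249. 183.] [284. 200.]
  1.8 [240. 136.] [258. 180.]
  2.3 [230. 141.] [257. 180.]
  2.6 [227. 149.] [256. 181.]
side [([305.0, 123.0, 327.0, 162.0], 0.78)]
 blue 304 121 328 164 562
 blue 254 140 276 145 66
  0 [289. 167.] [317. 195.]
  1.8 [303. 111.] [323. 161.]
  2.3 [304. 113.] [327. 161.]
  2.6 [304. 120.] [328. 162.]
t 10.43 p [0.519  0.0054 0.2396] yaw 75.6 f [-0.06 -0.7  -1.15] g 0.179
t [-200.   -0.  -10.] w [0. 0. 0.] rows 4.8
t [-91.  55. 130.] w [-0.      0.     -0.3421] rows 4.0
t [  0.  -0. 114.] w [0. 0. 0.] rows 2.7
(np.float64(0.5191072903215743), np.float64(0.0055758110527933565), 0.24, 75.6)
```

The cover lies open at about 2.6 rad; the blue extents match in both cameras. Next I'll retreat and lay the opener down.

Emit:
jog_arm(increments=[{"tx":-200,"ty":0,"tz":-10,"wx":0,"wy":0,"wz":0,"gripper":0},{"tx":-200,"ty":0,"tz":-10,"wx":0,"wy":0,"wz":0,"gripper":0},{"tx":-200,"ty":0,"tz":-10,"wx":0,"wy":0,"wz":0,"gripper":0},{"tx":-200,"ty":0,"tz":-10,"wx":0,"wy":0,"wz":0,"gripper":0},{"tx":-200,"ty":0,"tz":-10,"wx":0,"wy":0,"wz":0,"gripper":0}])

```text
time: 10.85
position: [0.4678, -0.1916, 0.2501]
tool_rot: [2.485, 1.921, 0.001]
ft_force: [0.5, -0.7, -2.0]
grip_width: 0.175
grip_force: 45.0
```

Emit:
jog_arm(increments=[{"tx":-38,"ty":10,"tz":5,"wx":0,"wy":0,"wz":-0.05,"gripper":0},{"tx":-70,"ty":30,"tz":25,"wx":0,"wy":0,"wz":-0.14,"gripper":0},{"tx":-91,"ty":48,"tz":55,"wx":0,"wy":0,"wz":-0.24,"gripper":0},{"tx":-91,"ty":55,"tz":90,"wx":0,"wy":0,"wz":-0.342,"gripper":0},{"tx":-91,"ty":55,"tz":130,"wx":0,"wy":0,"wz":-0.342,"gripper":0}])

```text
time: 11.27
position: [0.5017, -0.2937, 0.1204]
tool_rot: [2.113, 2.317, -0.0]
ft_force: [1.1, 1.3, -1.0]
grip_width: 0.179
grip_force: 45.0
```

Emit:
jog_arm(increments=[{"tx":0,"ty":0,"tz":30,"wx":0,"wy":0,"wz":0,"gripper":0},{"tx":0,"ty":0,"tz":60,"wx":0,"wy":0,"wz":0,"gripper":0},{"tx":0,"ty":0,"tz":85,"wx":0,"wy":0,"wz":0,"gripper":0},{"tx":0,"ty":0,"tz":102,"wx":0,"wy":0,"wz":0,"gripper":0},{"tx":0,"ty":0,"tz":110,"wx":0,"wy":0,"wz":0,"gripper":0}])

```text
time: 11.68
position: [0.4981, -0.2889, 0.0076]
tool_rot: [-2.116, -2.316, 0.003]
ft_force: [-0.2, -0.6, -0.3]
grip_width: 0.175
grip_force: 45.0
```

Emit:
jog_arm(increments=[{"tx":0,"ty":0,"tz":2,"wx":0,"wy":0,"wz":0,"gripper":0},{"tx":0,"ty":0,"tz":4,"wx":0,"wy":0,"wz":0,"gripper":0},{"tx":0,"ty":0,"tz":4.5,"wx":0,"wy":0,"wz":0,"gripper":0},{"tx":0,"ty":0,"tz":5,"wx":0,"wy":0,"wz":0,"gripper":0},{"tx":0,"ty":0,"tz":5,"wx":0,"wy":0,"wz":0,"gripper":0}])

```text
time: 12.1
position: [0.5006, -0.2903, 0.0066]
tool_rot: [2.118, 2.318, 0.002]
ft_force: [-0.0, 0.9, -0.4]
grip_width: 0.181
grip_force: 45.0
```

Emit:
jog_arm(increments=[{"tx":0,"ty":0,"tz":0.8,"wx":0,"wy":0,"wz":0,"gripper":0},{"tx":0,"ty":0,"tz":0.8,"wx":0,"wy":0,"wz":0,"gripper":0},{"tx":0,"ty":0,"tz":0.8,"wx":0,"wy":0,"wz":0,"gripper":1},{"tx":0,"ty":0,"tz":0.8,"wx":0,"wy":0,"wz":0,"gripper":1},{"tx":0,"ty":0,"tz":0.8,"wx":0,"wy":0,"wz":0,"gripper":1}])

```text
time: 12.52
position: [0.4999, -0.29, 0.0049]
tool_rot: [2.119, 2.319, 0.0]
ft_force: [-0.7, 0.3, -0.2]
grip_width: 0.318
grip_force: 0.0
```

Emit:
jog_arm(increments=[{"tx":0,"ty":0,"tz":0,"wx":0,"wy":0,"wz":0,"gripper":1},{"tx":0,"ty":0,"tz":0,"wx":0,"wy":0,"wz":0,"gripper":1},{"tx":0,"ty":0,"tz":0,"wx":0,"wy":0,"wz":0,"gripper":1},{"tx":0,"ty":0,"tz":0,"wx":0,"wy":0,"wz":0,"gripper":1},{"tx":0,"ty":0,"tz":0,"wx":0,"wy":0,"wz":0,"gripper":1}])

```text
time: 12.93
position: [0.4997, -0.29, 0.0047]
tool_rot: [2.119, 2.319, 0.0]
ft_force: [-0.5, 0.1, 0.3]
grip_width: 0.699
grip_force: 0.0
```

Emit:
jog_arm(increments=[{"tx":0,"ty":0,"tz":-20,"wx":0,"wy":0,"wz":0,"gripper":1},{"tx":0,"ty":0,"tz":-60,"wx":0,"wy":0,"wz":0,"gripper":1},{"tx":0,"ty":0,"tz":-100,"wx":0,"wy":0,"wz":0,"gripper":1},{"tx":0,"ty":0,"tz":-140,"wx":0,"wy":0,"wz":0,"gripper":1},{"tx":0,"ty":0,"tz":-180,"wx":0,"wy":0,"wz":0,"gripper":1}])

```text
time: 13.35
position: [0.4992, -0.2901, 0.1864]
tool_rot: [-2.12, -2.318, 0.0]
ft_force: [0.5, -0.3, 0.4]
grip_width: 0.988
grip_force: 0.0
```

Run:
```python
from cov import *
from plan import plan
np.set_printoptions(precision=1,suppress=True)
print(np.array(ctrl.get_state()['joint_positions']))
D=vision.get_image('side');print([(np.round(d['bbox']).tolist(),round(d['conf'],2)) for d in vision.spot_in('side','opener')][:2],[proj(D,T([.499,-.282,1.661],p)) for p in((.105,0,.0),(-.075,0,.006))])
plan([(.511,-.13,.2,75.6),(.511,-.026,.2,95)],start=(.5,-.29,.184,95.2))
```

```text
[-0.3  0.2  0.9  1.7 -0.2  1.3  0.7]
[([202.0, 257.0, 240.0, 305.0], 0.65), ([294.0, 255.0, 306.0, 307.0], 0.61)] [array([296.9, 254.7]), array([305.1, 302.8])]
t 13.45 p [ 0.5 -0.3  0.2] yaw 95.2 f [ 0.1 -0.3  0.2] g 0.995
t [158.3  25.5 -16. ] w [ 0.  -0.   0.3] rows 3.9
t [100.7 -25.9  -0. ] w [ 0.   0.  -0.3] rows 2.7
```

Run:
```python
from plan import *
c,s=np.cos(np.radians(75.6)),np.sin(np.radians(75.6));P=lambda x,z,y=75.6:(.511+c*x,-.026+s*x,z,y)
plan([P(-.13,.24)],start=(.5,-.29,.184,95.2))
```

```text
t 13.45 p [ 0.5031 -0.2927  0.1916] yaw 95.2 f [ 0.12 -0.33  0.19] g 0.995
t [139.4  -8.7 -56. ] w [ 0.     -0.      0.3421] rows 3.6
```

Emit:
jog_arm(increments=[{"tx":35,"ty":-2,"tz":-20,"wx":0,"wy":0,"wz":0.1,"gripper":1},{"tx":70,"ty":-4,"tz":-35,"wx":0,"wy":0,"wz":0.2,"gripper":1},{"tx":105,"ty":-6,"tz":-50,"wx":0,"wy":0,"wz":0.3,"gripper":1},{"tx":130,"ty":-8,"tz":-56,"wx":0,"wy":0,"wz":0.342,"gripper":1},{"tx":139,"ty":-9,"tz":-56,"wx":0,"wy":0,"wz":0.342,"gripper":1}])

```text
time: 13.87
position: [0.4791, -0.1466, 0.2422]
tool_rot: [-2.479, -1.928, -0.007]
ft_force: [0.7, -0.3, 0.3]
grip_width: 1.004
grip_force: 0.0
```

Emit:
jog_arm(increments=[{"tx":0,"ty":0,"tz":0,"wx":0,"wy":0,"wz":0,"gripper":1},{"tx":0,"ty":0,"tz":0,"wx":0,"wy":0,"wz":0,"gripper":1},{"tx":0,"ty":0,"tz":0,"wx":0,"wy":0,"wz":0,"gripper":1},{"tx":0,"ty":0,"tz":0,"wx":0,"wy":0,"wz":0,"gripper":1},{"tx":0,"ty":0,"tz":0,"wx":0,"wy":0,"wz":0,"gripper":1}])

```text
time: 14.28
position: [0.4779, -0.1539, 0.2402]
tool_rot: [2.486, 1.921, -0.002]
ft_force: [-0.8, -0.2, -0.8]
grip_width: 1.004
grip_force: 0.0
```

Run:
```python
from cov import *
from plan import plan
np.set_printoptions(precision=2,suppress=True)
plan([]);print(np.array(ctrl.get_state()['joint_positions']))
h=(.511,-.026,1.3195);ang=np.linspace(0,6.28,40)
for cam in('wrist','scene','side'):
  I=save(cam,f'k_{cam}.png')
  q=np.array([proj(I,T(h,(.025*np.cos(a),.025*np.sin(a),z))) for a in ang for z in(.093,.120)])
  print(cam,[(np.round(d['bbox'],1).tolist(),round(d['conf'],2)) for d in vision.spot_in(cam,'cap')][:2],'model',q.min(0),q.max(0))
  if cam=='wrist':
    v=I['color'].copy()
    for z in(.093,.120):
      for a in ang: cv2.circle(v,tuple(int(x) for x in proj(I,T(h,(.025*np.cos(a),.025*np.sin(a),z))).round()),0,(0,255,0),-1)
    cv2.imwrite('pics/k_ov.png',cv2.resize(v[:250,150:410],None,fx=2.4,fy=2.4,interpolation=cv2.INTER_NEAREST))
```

```text
t 14.28 p [ 0.48 -0.15  0.24] yaw 75.41 f [-0.79 -0.23 -0.83] g 1.004
[-0.58 -0.04  0.83  1.81  0.03  1.36 -0.01]
wrist [([248.4, 19.0, 309.0, 87.8], 0.65)] model [250.52  16.59] [311.03  87.26]
scene [([260.7, 193.9, 273.0, 202.9], 0.58)] model [257.34 190.65] [273.28 204.87]
side [([292.5, 179.4, 311.9, 198.0], 0.68)] model [294.94 178.23] [313.85 196.71]
```

View pics/k_ov.png

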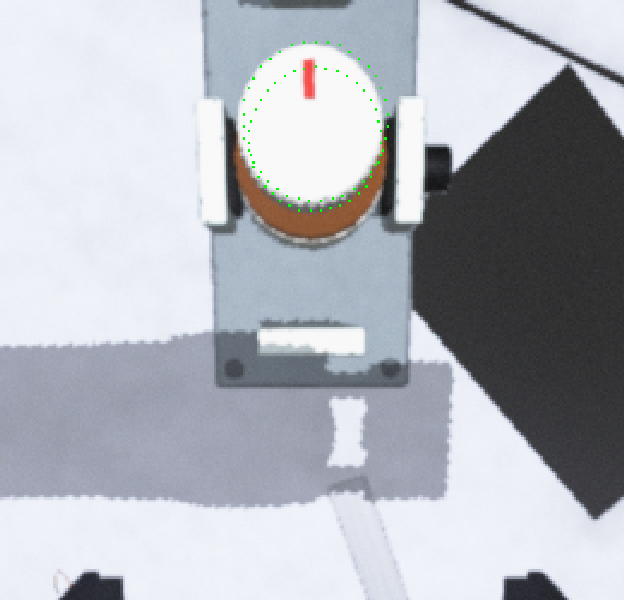

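The model outline (green) sits on the white cap within about 1 mm, so the cap is at about (0.510,-0.026). The opener lies clear of the holder. I'll approach the cap now.

Run:
```python
from plan import *
c,s=np.cos(np.radians(75.6)),np.sin(np.radians(75.6));P=lambda x,z,y=75.6:(.511+c*x,-.026+s*x,z,y)
plan([(.51,-.0262,.2,42),(.51,-.0262,.095,38)],start=P(-.13,.24))
```

```text
t 14.58 p [ 0.4782 -0.1527  0.2406] yaw 75.6 f [ 0.07  0.51 -0.01] g 1.005
t [129.6  -0.9  40. ] w [ 0.     -0.      0.5864] rows 4.7
t [  0.  -0. 105.] w [ 0.     -0.      0.0698] rows 2.5
```

Emit:
jog_arm(increments=[{"tx":130,"ty":-1,"tz":40,"wx":0,"wy":0,"wz":0.586,"gripper":1},{"tx":130,"ty":-1,"tz":40,"wx":0,"wy":0,"wz":0.586,"gripper":1},{"tx":130,"ty":-1,"tz":40,"wx":0,"wy":0,"wz":0.586,"gripper":1},{"tx":130,"ty":-1,"tz":40,"wx":0,"wy":0,"wz":0.586,"gripper":1},{"tx":130,"ty":-1,"tz":40,"wx":0,"wy":0,"wz":0.586,"gripper":1}])

```text
time: 15.0
position: [0.5095, -0.0202, 0.1988]
tool_rot: [-2.93, -1.128, 0.004]
ft_force: [0.3, 0.2, 0.0]
grip_width: 1.0
grip_force: 0.0
```

Emit:
jog_arm(increments=[{"tx":0,"ty":0,"tz":0,"wx":0,"wy":0,"wz":0.07,"gripper":1},{"tx":0,"ty":0,"tz":0,"wx":0,"wy":0,"wz":0.07,"gripper":1},{"tx":0,"ty":0,"tz":10,"wx":0,"wy":0,"wz":0.07,"gripper":1},{"tx":0,"ty":0,"tz":25,"wx":0,"wy":0,"wz":0.07,"gripper":1},{"tx":0,"ty":0,"tz":45,"wx":0,"wy":0,"wz":0.07,"gripper":1}])

```text
time: 15.42
position: [0.5107, -0.0265, 0.1558]
tool_rot: [2.97, 1.024, 0.005]
ft_force: [0.5, 0.2, -0.7]
grip_width: 0.999
grip_force: 0.0
```

Emit:
jog_arm(increments=[{"tx":0,"ty":0,"tz":15,"wx":0,"wy":0,"wz":0,"gripper":1},{"tx":0,"ty":0,"tz":30,"wx":0,"wy":0,"wz":0,"gripper":1},{"tx":0,"ty":0,"tz":45,"wx":0,"wy":0,"wz":0,"gripper":1},{"tx":0,"ty":0,"tz":56,"wx":0,"wy":0,"wz":0,"gripper":1},{"tx":0,"ty":0,"tz":60,"wx":0,"wy":0,"wz":0,"gripper":1}])

```text
time: 15.83
position: [0.5083, -0.0266, 0.0936]
tool_rot: [-2.97, -1.023, 0.005]
ft_force: [-0.3, -0.0, -0.9]
grip_width: 0.999
grip_force: 0.0
```

Emit:
jog_arm(increments=[{"tx":0,"ty":0,"tz":0,"wx":0,"wy":0,"wz":0,"gripper":0.7},{"tx":0,"ty":0,"tz":0,"wx":0,"wy":0,"wz":0,"gripper":0.6},{"tx":0,"ty":0,"tz":0,"wx":0,"wy":0,"wz":0,"gripper":0.4},{"tx":0,"ty":0,"tz":0,"wx":0,"wy":0,"wz":0,"gripper":0.4},{"tx":0,"ty":0,"tz":0,"wx":0,"wy":0,"wz":0,"gripper":0.4}], grip_force=40)

```text
time: 16.25
position: [0.5103, -0.0261, 0.0964]
tool_rot: [-2.971, -1.022, -0.002]
ft_force: [0.4, -0.2, -0.4]
grip_width: 0.705
grip_force: 0.0
```

Emit:
jog_arm(increments=[{"tx":0,"ty":0,"tz":0,"wx":0,"wy":0,"wz":0,"gripper":0.4},{"tx":0,"ty":0,"tz":0,"wx":0,"wy":0,"wz":0,"gripper":0.4},{"tx":0,"ty":0,"tz":0,"wx":0,"wy":0,"wz":0,"gripper":0.4},{"tx":0,"ty":0,"tz":0,"wx":0,"wy":0,"wz":0,"gripper":0.4},{"tx":0,"ty":0,"tz":0,"wx":0,"wy":0,"wz":0,"gripper":0.4}])

```text
time: 16.67
position: [0.5101, -0.0263, 0.096]
tool_rot: [2.971, 1.022, 0.001]
ft_force: [-0.0, -0.9, 2.0]
grip_width: 0.568
grip_force: 40.0
```

```bash
python3 -c "
from plan import *
plan([]);s=ctrl.get_state();print(np.round(s['joint_positions'],2),np.round(s['torque'],2),s['grip_force'])"
```

```text
t 16.67 p [ 0.5101 -0.0263  0.096 ] yaw 37.97 f [-0.02 -0.95  2.03] g 0.568
[-0.66  0.15  0.71  1.97 -0.11  1.06 -0.81] [-0.21  0.09 -0.04] 40.00060017686337
```

Emit:
jog_arm(increments=[{"tx":0,"ty":0,"tz":2,"wx":0,"wy":0,"wz":0,"gripper":0.4},{"tx":0,"ty":0,"tz":4,"wx":0,"wy":0,"wz":0,"gripper":0.4},{"tx":0,"ty":0,"tz":5,"wx":0,"wy":0,"wz":0,"gripper":0.4},{"tx":0,"ty":0,"tz":5,"wx":0,"wy":0,"wz":0,"gripper":0.4},{"tx":0,"ty":0,"tz":5,"wx":0,"wy":0,"wz":0,"gripper":0.4}])

```text
time: 17.08
position: [0.5101, -0.0263, 0.091]
tool_rot: [2.971, 1.022, 0.001]
ft_force: [-0.6, -0.9, 6.5]
grip_width: 0.569
grip_force: 40.0
```

Emit:
jog_arm(increments=[{"tx":0,"ty":0,"tz":0,"wx":0,"wy":0,"wz":0,"gripper":0.4},{"tx":0,"ty":0,"tz":0,"wx":0,"wy":0,"wz":0,"gripper":0.4},{"tx":0,"ty":0,"tz":0,"wx":0,"wy":0,"wz":0,"gripper":0.4},{"tx":0,"ty":0,"tz":0,"wx":0,"wy":0,"wz":0,"gripper":0.4},{"tx":0,"ty":0,"tz":0,"wx":0,"wy":0,"wz":0,"gripper":0.4}])

```text
time: 17.5
position: [0.5102, -0.0263, 0.0911]
tool_rot: [2.971, 1.022, 0.001]
ft_force: [-0.8, 0.1, 5.6]
grip_width: 0.567
grip_force: 40.0
```

Pressed about 5 mm with about 6 N. Now I'll twist counter-clockwise, which is negative about the tool's downward z.

Emit:
jog_arm(increments=[{"tx":0,"ty":0,"tz":0,"wx":0,"wy":0,"wz":-0.1,"gripper":0.4},{"tx":0,"ty":0,"tz":0,"wx":0,"wy":0,"wz":-0.2,"gripper":0.4},{"tx":0,"ty":0,"tz":0,"wx":0,"wy":0,"wz":-0.3,"gripper":0.4},{"tx":0,"ty":0,"tz":0,"wx":0,"wy":0,"wz":-0.4,"gripper":0.4},{"tx":0,"ty":0,"tz":0,"wx":0,"wy":0,"wz":-0.5,"gripper":0.4}])

```text
time: 17.92
position: [0.5103, -0.026, 0.0912]
tool_rot: [2.621, 1.732, 0.002]
ft_force: [0.5, 1.2, 5.9]
grip_width: 0.562
grip_force: 40.0
```

Emit:
jog_arm(increments=[{"tx":0,"ty":0,"tz":0,"wx":0,"wy":0,"wz":-0.1,"gripper":0.4},{"tx":0,"ty":0,"tz":0,"wx":0,"wy":0,"wz":-0.2,"gripper":0.4},{"tx":0,"ty":0,"tz":0,"wx":0,"wy":0,"wz":-0.3,"gripper":0.4},{"tx":0,"ty":0,"tz":0,"wx":0,"wy":0,"wz":-0.4,"gripper":0.4},{"tx":0,"ty":0,"tz":0,"wx":0,"wy":0,"wz":-0.5,"gripper":0.4}])

```text
time: 18.33
position: [0.5103, -0.0259, 0.0912]
tool_rot: [2.111, 2.326, 0.002]
ft_force: [-0.5, 0.1, 6.2]
grip_width: 0.568
grip_force: 40.0
```

```bash
python3 -c "
from plan import *
plan([]);s=ctrl.get_state();print(np.round(s['joint_positions'],2),np.round(s['torque'],2),s['grip_force'])"
```

```text
t 18.33 p [ 0.5103 -0.0259  0.0912] yaw 95.56 f [-0.51  0.09  6.21] g 0.568
[-0.57  0.15  0.61  1.97 -0.1   1.05  0.18] [-0.04  0.08 -0.02] 39.99917324166745
```

Turned 57° with low torque; another 0.25 rad gives 72°. Then I'll lift gently.

Emit:
jog_arm(increments=[{"tx":0,"ty":0,"tz":0,"wx":0,"wy":0,"wz":-0.1,"gripper":0.4},{"tx":0,"ty":0,"tz":0,"wx":0,"wy":0,"wz":-0.2,"gripper":0.4},{"tx":0,"ty":0,"tz":0,"wx":0,"wy":0,"wz":-0.25,"gripper":0.4},{"tx":0,"ty":0,"tz":0,"wx":0,"wy":0,"wz":-0.25,"gripper":0.4},{"tx":0,"ty":0,"tz":0,"wx":0,"wy":0,"wz":-0.25,"gripper":0.4}])

```text
time: 18.75
position: [0.5103, -0.0259, 0.0912]
tool_rot: [1.81, 2.567, 0.002]
ft_force: [0.2, 0.2, 6.2]
grip_width: 0.572
grip_force: 40.0
```

Emit:
jog_arm(increments=[{"tx":0,"ty":0,"tz":-3,"wx":0,"wy":0,"wz":0,"gripper":0.4},{"tx":0,"ty":0,"tz":-6,"wx":0,"wy":0,"wz":0,"gripper":0.4},{"tx":0,"ty":0,"tz":-9,"wx":0,"wy":0,"wz":0,"gripper":0.4},{"tx":0,"ty":0,"tz":-12,"wx":0,"wy":0,"wz":0,"gripper":0.4},{"tx":0,"ty":0,"tz":-15,"wx":0,"wy":0,"wz":0,"gripper":0.4}])

```text
time: 19.17
position: [0.5087, -0.0262, 0.1053]
tool_rot: [-1.81, -2.566, 0.002]
ft_force: [0.5, -0.2, -0.1]
grip_width: 0.568
grip_force: 40.0
```

Emit:
jog_arm(increments=[{"tx":0,"ty":0,"tz":-25,"wx":0,"wy":0,"wz":0,"gripper":0.4},{"tx":0,"ty":0,"tz":-50,"wx":0,"wy":0,"wz":0,"gripper":0.4},{"tx":0,"ty":0,"tz":-75,"wx":0,"wy":0,"wz":0,"gripper":0.4},{"tx":0,"ty":0,"tz":-96,"wx":0,"wy":0,"wz":0,"gripper":0.4},{"tx":0,"ty":0,"tz":-108,"wx":0,"wy":0,"wz":0,"gripper":0.4}])

```text
time: 19.58
position: [0.5102, -0.0263, 0.2158]
tool_rot: [1.81, 2.566, 0.002]
ft_force: [0.2, 0.0, 0.5]
grip_width: 0.567
grip_force: 40.0
```

Emit:
jog_arm(increments=[{"tx":0,"ty":0,"tz":0,"wx":0,"wy":0,"wz":0,"gripper":0.4},{"tx":0,"ty":0,"tz":0,"wx":0,"wy":0,"wz":0,"gripper":0.4},{"tx":0,"ty":0,"tz":0,"wx":0,"wy":0,"wz":0,"gripper":0.4},{"tx":0,"ty":0,"tz":0,"wx":0,"wy":0,"wz":0,"gripper":0.4},{"tx":0,"ty":0,"tz":0,"wx":0,"wy":0,"wz":0,"gripper":0.4}])

```text
time: 20.0
position: [0.5089, -0.0262, 0.2123]
tool_rot: [-1.81, -2.566, 0.003]
ft_force: [0.3, -0.5, -0.3]
grip_width: 0.571
grip_force: 40.0
```

Emit:
jog_arm(increments=[{"tx":0,"ty":0,"tz":0,"wx":0,"wy":0,"wz":0,"gripper":0.4},{"tx":0,"ty":0,"tz":0,"wx":0,"wy":0,"wz":0,"gripper":0.4},{"tx":0,"ty":0,"tz":0,"wx":0,"wy":0,"wz":0,"gripper":0.4},{"tx":0,"ty":0,"tz":0,"wx":0,"wy":0,"wz":0,"gripper":0.4},{"tx":0,"ty":0,"tz":0,"wx":0,"wy":0,"wz":0,"gripper":0.4}])

```text
time: 20.42
position: [0.5097, -0.0262, 0.2137]
tool_rot: [1.811, 2.567, 0.0]
ft_force: [1.1, 0.1, -1.0]
grip_width: 0.566
grip_force: 40.0
```

Run:
```python
from cov import *
from plan import plan
plan([]);cover()
h=(.5102,-.0262,1.3195)
for cam in('scene','side'):
  I=vision.get_image(cam);q=np.array([proj(I,T(h,(.025*np.cos(a),.025*np.sin(a),z))) for a in np.arange(0,6.3,.2) for z in(.211,.238)])
  print(cam,[(np.round(d['bbox']).tolist(),round(d['conf'],2)) for t in('cap','opener') for d in vision.spot_in(cam,t)[:2]],q.min(0),q.max(0))
```

```text
t 20.42 p [ 0.5097 -0.0262  0.2137] yaw 109.59 f [ 1.1   0.1  -1.03] g 0.566
scene [([226.0, 149.0, 259.0, 183.0], 0.72)]
 blue 228 150 255 181 355
  0 [249. 183.] [284. 200.]
  1.8 [240. 136.] [258. 180.]
  2.3 [230. 141.] [257. 180.]
  2.6 [227. 149.] [256. 181.]
side [([303.0, 134.0, 324.0, 166.0], 0.92)]
 blue 309 125 317 139 66
 blue 304 126 326 164 286
 blue 254 140 276 145 59
  0 [289. 167.] [317. 195.]
  1.8 [303. 111.] [323. 161.]
  2.3 [304. 113.] [327. 161.]
  2.6 [304. 120.] [328. 162.]
scene [([294.0, 245.0, 353.0, 261.0], 0.69)] [256.37476257 155.68557413] [272.8167441  169.59310273]
side [([295.0, 141.0, 314.0, 156.0], 0.87), ([204.0, 259.0, 241.0, 302.0], 0.71), ([293.0, 255.0, 307.0, 304.0], 0.6)] [294.63537734 138.42778382] [314.45886315 156.99561466]
```

The cap is held where intended (side bbox matches the model), the cover is open and the opener is on the table. Handing in.

```bash
python3 -c "
from bench import ctrl
print(ctrl.close_job())"
```

```text
the job is handed in; nothing more can be done
None
```

The job is handed in (the verdict was not shown): at hand-in the cap was gripped upright about 10 cm above the bottle mouth, with the cover open at about 2.6 rad and the opener let go on the table, clear of the holder.

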